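# Step the cross-slide tray under the pointer

## Task

Slide the tray on its cross slides, using its black knob, so that the hexagon nut stands centred under the tip of the fixed pointer and pause there for a second; then slide it on until the square washer is centred under the pointer, and let go there. Do not touch the nut, the washer or the pointer.

Things in the scene. Friction and masses are not known exactly. Their poses are not given: they have to be found in the camera images.
- knob (a point): Middle of the tray's round black knob: upright, 28 mm across, 32 mm tall, on a thinner stem; this point is 98 mm above the table. It is fixed to the tray, 150 mm from the tray's centre on the robot's side. The tray rides on crossed slides (about 2.5 N each; stays where left), never turns or lifts, and carries its parts along: each moves just as the knob does. It starts to the left of the pointer.
- pointer: Fixed upright brass pointer, 10 mm across, on an arm from a post behind. Origin: its pointed lower tip, 86 mm above the table, 17 mm over the nut's top. The level arm (140 mm above the table) runs 165 mm away from the robot to the post; the pointer's top is at 168 mm. It does not move. A fume hood hangs to its right, 380 mm above the table and 640 mm or more ahead of the robot: swing over in front of it.
- hex_nut: Dark steel hexagon nut, 27 mm across flats, 15 mm tall, lying flat and loose in one (any) of the four nests of the aluminium tray (130 x 130 mm; nests 55 mm square at 60 mm pitch, rims 5 mm high, floor 54 mm above the table). Origin: centre of its underside.
- square_washer: Square plate washer, 46 x 46 x 6 mm with a round hole, lying flat and loose in another nest. Origin: centre of its underside. The other two nests hold a round washer (42 mm) and a copper contact tip (30 mm long), which are not wanted.
Things that resemble listed ones, but are neither listed nor needed, are in the scene too. Several things have the shape of the hex_nut; the one meant has the colours described above. What is shaped like the square_washer but purple is not meant.

How it is judged:
On the way:
1. the hexagon nut is brought to rest under the pointer (horizontal distance between hex_nut and pointer below 0.012 m and linear speed of hex_nut below 0.02 m/s), for 0.5 s.
At the end, for the whole second after the job is handed in: The centre of the square washer is within 12 mm (horizontally) of the pointer's tip and at rest, and the nut and the washer lie flat on the tray (horizontal distance between square_washer and pointer below 0.012 m and linear speed of square_washer below 0.02 m/s and angle between each of square_washer, hex_nut's own z axis and vertical below 0.17 rad and height (world z) of square_washer between 0.05 and 0.06 m and height (world z) of hex_nut between 0.05 and 0.06 m); the robot touches nothing.
It fails at once if the robot touches the nut or the square washer (contact force between any of the fingers, the arm and hex_nut above 0.5 N or contact force between any of the fingers, the arm and square_washer above 0.5 N).
It fails at once if the robot pushes on the pointer (contact force between any of the fingers, the arm and pointer above 2 N).
It also fails if it takes over 45 s, if anything falls off the work surface, if the arm or the gripper's body presses on something with over 40 N, if the wrist force passes 120 N, or if a joint passes its speed limit or range.

## Robot

A 7-joint arm with a two-finger parallel gripper is mounted at the origin on a cart in front of the work surface, level with it; the furniture and walls round the work are solid. World frame = base frame: x ahead of the robot, y to its left, z up, the work surface at z = 0. Lengths are in m, angles in rad, forces in N, time in s.
With the tool pointing down it reaches from about 0.4 to 0.85 m from the base axis. Payload 4.5 kg.
Tool frame: the origin (TCP) lies midway between the tips of the shut fingers; the grasp point (between the pads) lies 19 mm behind it; z points along the fingers, y is the line along which they close (so a half turn about z gives the same grasp; the last joint's range is limited). The gripper opens to 88 mm and grips with 3 to 60 N. Pads are 18 mm wide; open, the fingers measure 123 mm over their backs; the gripper's body (75 mm by 187 mm) begins 45 mm behind the grasp point.
Start: joints at [-1.159, 0.689, -0.195, 1.565, 0.157, 0.902, -0.215], TCP at [0.231, 0.581, 0.239] pointing down, gripper open.
Joint ranges: [-3.01, 3.01], [-0.46, 2.08], [-1.47, 1.51], [0.13, 2.56], [-1, 4.14], [0.04, 2.09], [-2.66, 2.66]. Speed limits (rad/s): [2.57, 2.57, 3.14, 3.14, 3.14, 3.14, 3.14].

## Interface

Orientations are given as a unit quaternion [x, y, z, w].
In Python, from plant import r, eyes, finish_job gives the robot as it stands. The module is installed in compiled form; this text tells all that it offers.
- The arm moves only by the tool move_arm, never from a script. Its argument "motion" is a list of rows, each a list of 7 numbers: the shift along the tool's x, y, z in mm, then the turn, a rotation vector about the tool's x, y, z in degrees, then the closure, from 0 (fully open) to 1 (shut). A call has 1 to 5 rows; each row is the pose to reach, as a shift and turn from the pose commanded when the call began, along the tool's axes at that moment; what a row does not reach only later rows make up. A row lasts 1/8 s, in which the tool goes at most 62.5 mm and 10.7 degrees, less where a joint would pass 70% of its speed; a pose out of reach is approached as far as the arm can. A call with a gripper value outside its range is refused whole. The fingers move at their own pace and stop on an object; "newtons" is the grip in N (left out, the last holds). Time passes only in rows, so rows that repeat a pose let the fingers close. It gives the time, the measured TCP pose, the force, the opening and the grip force at its end, in the units of the state.
- r.get_state(): the state, without advancing time (a new reading comes with each control period).
- eyes.snapshot(name): name is "scene" or "top"; returns a dict with "frame" (400x640x3 uint8, red, green, blue), "z_map" (400x640 float32, m along the optical axis (not along the pixel's ray), 0 where there is no reading), "intrinsics" (3x3 intrinsics, pixels), "world_to_cam" (4x4, takes a point from world to camera coordinates). Camera axes: x right, y down, z forward; pixel columns grow to the right and rows downward; lengths in m; the calibration is good to about 2 mm. A picture is of the moment at which its call begins.
- finish_job(): hands the job in; it is judged then, once.
The state is a dict: "clock": time; "q": joint angles; "qd": joint speeds; "joint_torque": joint torques, N m; "tool_pos": TCP position; "eef_rot": TCP orientation; "contact_force": force on the tool from outside, world axes, zero at the start; "moment": the same for the moment, N m; "opening": opening from 0.0 (shut) to 1.0 (fully open); "finger_force": force on a finger pad.
Only numpy, scipy, OpenCV 4.12 (cv2) and the standard library are available. Lean on these libraries where they do the work, as an engineer would, in place of code of your own. Each camera call takes 0.05 s, during which the arm holds its last target. There are 200 camera calls.

## Working session

There is one attempt and no reset: what is moved stays moved. The work goes in short steps, Python scripts to look and compute and a tool call to move; the robot and the scene stay as the last step left them, time stands still between calls to the robot, and variables do not carry over. Pictures are saved under pics/ and viewed, at most 10 in all, crops included, and the job is handed in when it is done.

Besides the shell and the picture viewer there is one more tool, called after "Emit:" by a JSON object that holds its "name" and its "arguments", one argument or row to a line. move_arm: Moves the arm, as the interface text tells. Its arguments: {"type":"object","properties":{"motion":{"type":"array","items":{"type":"array","items":{"type":"number"}}},"newtons":{"type":"number"}},"required":["motion"]}

```bash
mkdir -p pics; python3 - <<'E'
from plant import r,eyes
import cv2,numpy as np
s=r.get_state();print(s)
for n in("scene","top"):
    d=eyes.snapshot(n);cv2.imwrite(f"pics/{n}0.png",d["frame"][:,:,::-1]);np.savez(f"{n}0.npz",**d)
    print(n,d["intrinsics"],d["world_to_cam"])
E
```

```text
{'clock': 0.0, 'q': array([-1.1592171 ,  0.68998148, -0.19452383,  1.56633527,  0.1572781 ,
        0.90249113, -0.21508493]), 'qd': array([-8.41906144e-04,  3.05093169e-05, -3.45283200e-04, -2.09125450e-03,
       -1.03872999e-04, -7.23527505e-04,  8.53130687e-04]), 'joint_torque': array([ 3.58735469e-04, -5.27555287e+01, -1.26703866e+00, -1.53431028e+01,
       -5.26742754e-02,  6.36149431e-03,  1.69623554e-04]), 'tool_pos': array([0.23033952, 0.58033041, 0.23791417]), 'eef_rot': array([ 1.87722913e-01,  9.82221602e-01, -9.05143001e-04, -1.17881081e-04]), 'contact_force': array([-0.47890484,  0.03180912, -0.84592204]), 'moment': array([ 0.012044  , -0.03100908,  0.00579755]), 'finger_force': 0.0, 'opening': 0.9998107882253209}
scene [[517.7033372    0.         318.80889482]
 [  0.         517.7033372  208.00842073]
 [  0.           0.           1.        ]] [[ 0.67540682 -0.73732122 -0.01352934 -0.17395555]
 [-0.63247257 -0.56973338 -0.52476883  0.62204646]
 [ 0.37921508  0.36298938 -0.85113726  0.63155138]
 [ 0.          0.          0.          1.        ]]
top [[377.82082566   0.         322.35707182]
 [  0.         377.82082566 195.63753252]
 [  0.           0.           1.        ]] [[ 1.23534463e-03 -9.99969069e-01 -7.76754781e-03  3.20324530e-01]
 [-9.87272183e-01  1.57278320e-05 -1.59039734e-01  6.35200244e-01]
 [ 1.59034937e-01  7.86515276e-03 -9.87241626e-01  8.23530274e-01]
 [ 0.00000000e+00  0.00000000e+00  0.00000000e+00  1.00000000e+00]]
```

View pics/scene0.png

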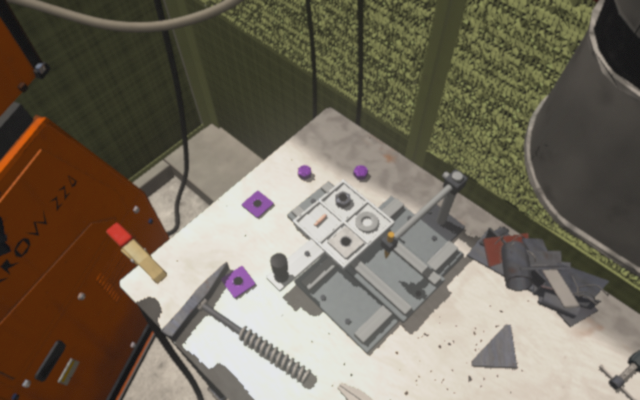

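View pics/top0.png

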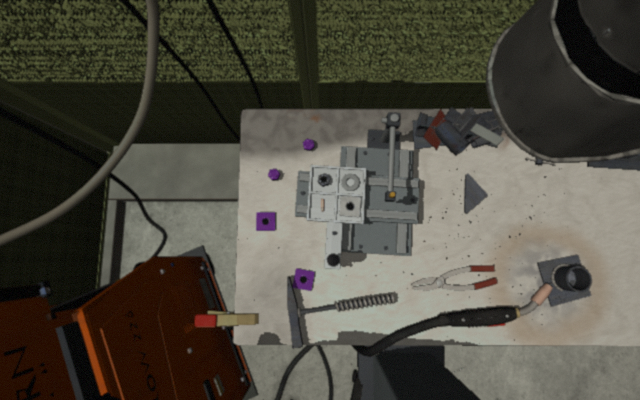

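The scene view shows the tray with the nut at about (344,198), the square washer at (346,242), the knob at (279,265) and the brass tip near (391,236). In the top view the nut is at about (324,180), the washer at (350,206), the knob at (333,259) and the pointer at (391,196).

```bash
python3 - <<'E'
import cv2,numpy as np
a=np.load("scene0.npz")["frame"][150:310,250:450,::-1];b=np.load("top0.npz")["frame"][100:280,285:435,::-1]
a=cv2.resize(a,None,fx=3,fy=3,interpolation=2);b=cv2.resize(b,None,fx=3,fy=3,interpolation=2)
cv2.imwrite("pics/s1.png",a);cv2.imwrite("pics/t1.png",b)
E
```

```text
(no output)
```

View pics/s1.png

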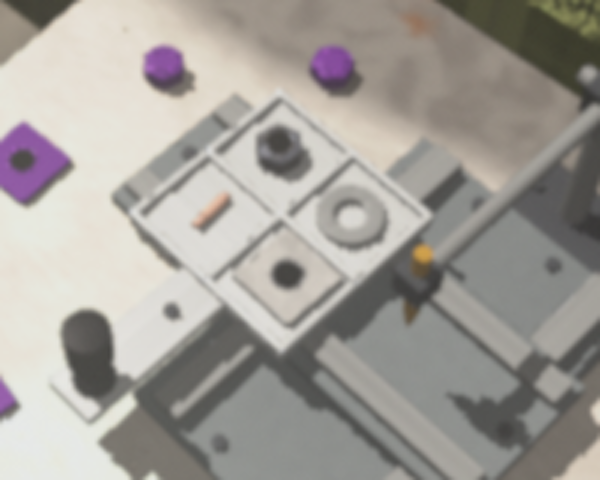

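View pics/t1.png

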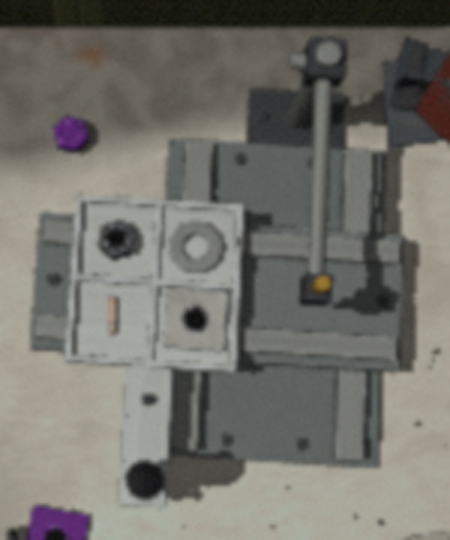

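Crops (÷3 plus offset). Scene: pointer tip (387,256.5), cap (391,234.7), nut hole (342.9,196.3), washer hole (346,241.3) and knob top (279,259). Top: nut (324.7,179.7), washer (350,206.3), cap (392,194.7) and knob top (333.3,259.3).

```bash
cat > h.py <<'E'
import numpy as np,cv2
def load(d):return d["intrinsics"],d["world_to_cam"]
def ray(d,u,v,z):
    K,T=load(d);R,t=T[:3,:3],T[:3,3];c=-R.T@t
    w=R.T@np.linalg.solve(K,[u,v,1]);return (c+w*(z-c[2])/w[2])
def tri(ds,dt,a,b):
    P=[d["intrinsics"]@d["world_to_cam"][:3] for d in(ds,dt)]
    X=cv2.triangulatePoints(P[0],P[1],np.float64(a),np.float64(b)).ravel();return X[:3]/X[3]
E
python3 - <<'E'
from h import *
np.set_printoptions(precision=4,suppress=True)
s=dict(np.load("scene0.npz"));t=dict(np.load("top0.npz"))
print("tip scene z86",ray(s,387,256.5,.086))
for n,a,b,z in[("cap",(391,234.7),(392,194.7),.168),("nut",(342.9,196.3),(324.7,179.7),.069),("wash",(346,241.3),(350,206.3),.06),("knob",(279,259),(333.3,259.3),.114)]:
    print(n,ray(s,*a,z),ray(t,*b,z),tri(s,t,a,b))
from scipy.spatial.transform import Rotation as R
print(R.from_quat([.187723,.98222,-.0009,-.0001]).as_matrix())
E
```

```text
tip scene z86 [0.623  0.1796 0.086 ]
cap [0.6188 0.1788 0.168 ] [0.6182 0.1802 0.168 ] [0.6192 0.1794 0.1665]
nut [0.6724 0.3192 0.069 ] [0.6692 0.3153 0.069 ] [0.6673 0.3152 0.0791]
wash [0.61   0.2572 0.06  ] [0.6091 0.2575 0.06  ] [0.6094 0.2572 0.0607]
knob [0.4911 0.2983 0.114 ] [0.49   0.2971 0.114 ] [0.4901 0.2971 0.1171]
[[-0.9295  0.3688 -0.0005]
 [ 0.3688  0.9295 -0.0017]
 [-0.0001 -0.0018 -1.    ]]
```

Emit:
{"name": "move_arm", "arguments": {
  "motion": [
    [-45,-22,0,0,0,-5,0],
    [-95,-46,0,0,0,-10,0],
    [-145,-70,0,0,0,-15,0],
    [-195,-94,0,0,0,-20,0],
    [-245,-118,0,0,0,-21.6,0]
  ],
  "newtons": 25
}}

```text
clock: 0.72
tool_pos: [0.4157, 0.3792, 0.2384]
eef_rot: [-0.0, 1.0, -0.0, -0.0]
contact_force: [0.8, 0.6, -0.1]
opening: 1.002
finger_force: 0.0
```

Emit:
{"name": "move_arm", "arguments": {
  "motion": [
    [-35,-40,0,0,0,0,0],
    [-74,-82,0,0,0,0,0],
    [-74,-82,40,0,0,0,0],
    [-74,-82,70,0,0,0,0],
    [-74,-82,70,0,0,0,0]
  ]
}}

```text
clock: 1.35
tool_pos: [0.4872, 0.2975, 0.1666]
eef_rot: [0.0, 1.0, -0.002, -0.002]
contact_force: [-0.5, 0.2, 0.9]
opening: 0.999
finger_force: 0.0
```

```bash
python3 - <<'E'
from plant import r,eyes
import cv2,numpy as np
a=eyes.snapshot("scene");print(r.get_state()["tool_pos"])
im=a["frame"][130:310,200:450,::-1]
cv2.imwrite("pics/s2.png",cv2.resize(im,None,fx=3,fy=3,interpolation=2))
E
```

```text
[0.48812671 0.29857984 0.16819157]
```

View pics/s2.png

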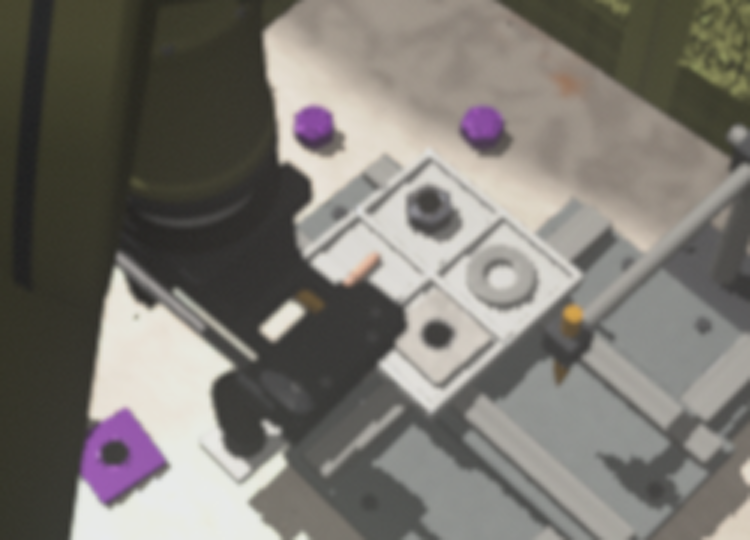

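The gripper is above the knob (knob at about crop (235,405)) with its fingers straddling it along y. I'll descend and grip.

Emit:
{"name": "move_arm", "arguments": {
  "motion": [
    [-2,-1,30,0,0,0,0],
    [-2,-1,60,0,0,0,0],
    [-2,-1,86,0,0,0,0],
    [-2,-1,86,0,0,0,0.4],
    [-2,-1,86,0,0,0,1]
  ]
}}

```text
clock: 2.02
tool_pos: [0.4916, 0.2988, 0.0844]
eef_rot: [0.0, 1.0, 0.001, 0.001]
contact_force: [-0.5, -0.0, -0.2]
opening: 0.797
finger_force: 0.0
```

Emit:
{"name": "move_arm", "arguments": {
  "motion": [
    [0,0,0,0,0,0,1],
    [0,0,0,0,0,0,1],
    [0,0,0,0,0,0,1]
  ]
}}

```text
clock: 2.4
tool_pos: [0.4909, 0.298, 0.0832]
eef_rot: [0.0, 1.0, 0.0, 0.0]
contact_force: [0.2, 0.2, 1.1]
opening: 0.46
finger_force: 0.0
```

Emit:
{"name": "move_arm", "arguments": {
  "motion": [
    [0,0,0,0,0,0,1],
    [0,0,0,0,0,0,1],
    [0,0,0,0,0,0,1]
  ]
}}

```text
clock: 2.78
tool_pos: [0.4907, 0.298, 0.0828]
eef_rot: [0.0, 1.0, 0.0, 0.0]
contact_force: [0.2, 0.0, 1.8]
opening: 0.307
finger_force: 25.0
```

Emit:
{"name": "move_arm", "arguments": {
  "motion": [
    [2,-6,0,0,0,0,1],
    [6,-18,0,0,0,0,1],
    [12,-33,0,0,0,0,1],
    [18,-50,0,0,0,0,1],
    [24,-67,0,0,0,0,1]
  ]
}}

```text
clock: 3.4
tool_pos: [0.4674, 0.2312, 0.0829]
eef_rot: [0.0, 1.0, 0.001, 0.001]
contact_force: [4.0, 4.4, -3.8]
opening: 0.309
finger_force: 25.0
```

Emit:
{"name": "move_arm", "arguments": {
  "motion": [
    [6,-17,0,0,0,0,1],
    [12,-34,0,0,0,0,1],
    [19,-51,0,0,0,0,1],
    [23,-63,0,0,0,0,1],
    [25,-68,0,0,0,0,1]
  ]
}}

```text
clock: 4.03
tool_pos: [0.4415, 0.162, 0.0828]
eef_rot: [0.001, 1.0, -0.0, 0.0]
contact_force: [2.4, 2.3, -2.6]
opening: 0.311
finger_force: 25.0
```

```bash
python3 - <<'E'
from plant import r,eyes
import cv2,numpy as np
s=r.get_state();print(s["tool_pos"],s["contact_force"],s["opening"])
o=[]
for n,(y,x) in(("scene",(180,310)),("top",(140,340))):
    d=eyes.snapshot(n);np.savez(n+"3.npz",**d)
    o.append(cv2.resize(d["frame"][y:y+130,x:x+100,::-1],None,fx=4,fy=4,interpolation=2))
cv2.imwrite("pics/3.png",np.hstack(o))
E
```

```text
[0.44152522 0.16201257 0.0827999 ] [ 2.38391421  2.3326551  -2.63944322] 0.3106793518294895
```

View pics/3.png

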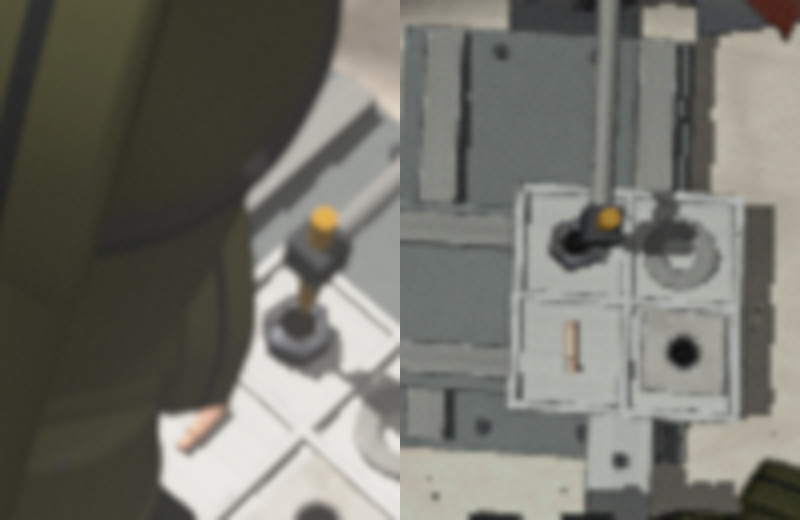

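The nut shows in the scene view at about (384.5,261) and in the top view at about (384.2,200.3). The square washer is at (410.8,227.8) in the top view, and the pointer tip sits near the nut's hole in the scene view, at about (386.5,255).

```bash
python3 - <<'E'
from h import *
s=dict(np.load("scene3.npz"));t=dict(np.load("top3.npz"))
print("nut",ray(s,384.2,260.5,.069),ray(s,384.7,261.7,.062),ray(t,384.2,200.3,.066))
print("tip",ray(s,386.5,255.5,.086),"cap",ray(s,391,235,.168),ray(t,(609-400)/4+340,140+217/4,.168))
print("wash",ray(t,410.75,227.75,.06))
E
```

```text
nut [0.6216909  0.18243001 0.069     ] [0.62358831 0.18202347 0.062     ] [0.62202662 0.18002907 0.066     ]
tip [0.62392448 0.18137656 0.086     ] cap [0.61841241 0.17846933 0.168     ] [0.61914687 0.17965063 0.168     ]
wash [0.56017652 0.12067917 0.06      ]
```

The nut is within about 2 mm of the pointer, so I'll pause here for 1.25 s and then move on.

Emit:
{"name": "move_arm", "arguments": {
  "motion": [
    [0,0,0,0,0,0,1],
    [0,0,0,0,0,0,1],
    [0,0,0,0,0,0,1],
    [0,0,0,0,0,0,1],
    [0,0,0,0,0,0,1]
  ]
}}

```text
clock: 4.75
tool_pos: [0.4413, 0.1628, 0.0827]
eef_rot: [0.0, 1.0, -0.0, -0.0]
contact_force: [0.6, -2.1, 3.8]
opening: 0.307
finger_force: 25.0
```

Emit:
{"name": "move_arm", "arguments": {
  "motion": [
    [0,0,0,0,0,0,1],
    [0,0,0,0,0,0,1],
    [0,0,0,0,0,0,1],
    [0,0,0,0,0,0,1],
    [0,0,0,0,0,0,1]
  ]
}}

```text
clock: 5.38
tool_pos: [0.4414, 0.1629, 0.0827]
eef_rot: [0.0, 1.0, -0.0, -0.0]
contact_force: [-1.2, -2.2, 3.7]
opening: 0.302
finger_force: 25.0
```

Emit:
{"name": "move_arm", "arguments": {
  "motion": [
    [-5,5,0,0,0,0,1],
    [-14,14,0,0,0,0,1],
    [-25,24,0,0,0,0,1],
    [-36,35,0,0,0,0,1],
    [-46,45,0,0,0,0,1]
  ]
}}

```text
clock: 6.0
tool_pos: [0.4864, 0.2078, 0.0827]
eef_rot: [0.0, 1.0, -0.001, -0.001]
contact_force: [-2.8, -3.2, 6.7]
opening: 0.306
finger_force: 25.0
```

Emit:
{"name": "move_arm", "arguments": {
  "motion": [
    [-8,8,0,0,0,0,1],
    [-13,12,0,0,0,0,1],
    [-15,14,0,0,0,0,1],
    [-15,14,0,0,0,0,1],
    [-15,14,0,0,0,0,1]
  ]
}}

```text
clock: 6.62
tool_pos: [0.502, 0.2225, 0.0828]
eef_rot: [0.0, 1.0, 0.0, -0.0]
contact_force: [-2.0, -0.6, 4.3]
opening: 0.307
finger_force: 25.0
```

```bash
python3 - <<'E'
from plant import r,eyes
import cv2,numpy as np
s=r.get_state();print(s["tool_pos"],s["contact_force"],s["opening"])
o=[]
for n,(y,x) in(("scene",(180,310)),("top",(140,340))):
    d=eyes.snapshot(n);np.savez(n+"4.npz",**d)
    o.append(cv2.resize(d["frame"][y:y+130,x:x+100,::-1],None,fx=4,fy=4,interpolation=2))
cv2.imwrite("pics/4.png",np.hstack(o))
E
```

```text
[0.50199924 0.22251397 0.08276262] [-1.96054949 -0.63278698  4.27445314] 0.3073370552768407
```

View pics/4.png

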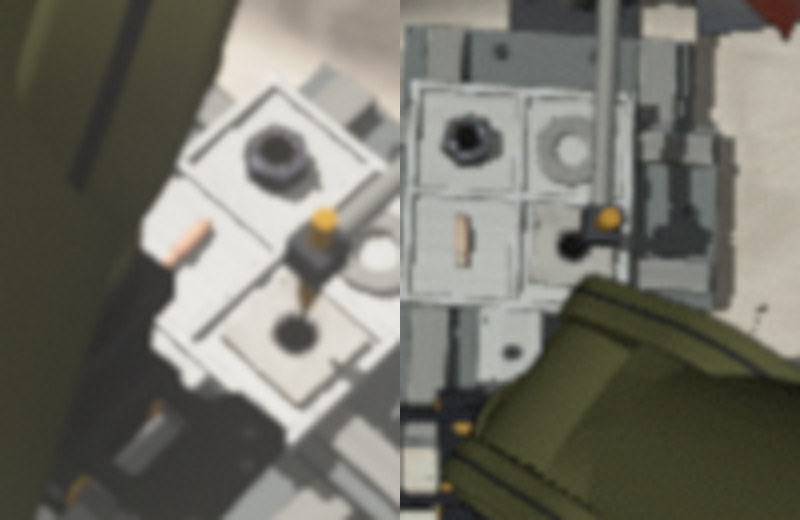

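The washer hole is at (384,263.5) in the scene view and (383,201.5) in the top view, with the tip just above it.

```bash
python3 - <<'E'
from h import *
s=dict(np.load("scene4.npz"));t=dict(np.load("top4.npz"))
print("wash",ray(s,384,263.5,.06),ray(t,383,201.5,.06))
E
```

```text
wash [0.62102335 0.18125014 0.06      ] [0.62014205 0.18189577 0.06      ]
```

It is centred within about 2 mm. I'll release and lift away.

Emit:
{"name": "move_arm", "arguments": {
  "motion": [
    [0,0,0,0,0,0,0.5],
    [0,0,0,0,0,0,0.3],
    [0,0,0,0,0,0,0.2],
    [0,0,0,0,0,0,0.2],
    [0,0,0,0,0,0,0.2]
  ]
}}

```text
clock: 7.35
tool_pos: [0.5026, 0.2219, 0.0827]
eef_rot: [0.0, 1.0, 0.0, 0.0]
contact_force: [-0.5, 0.1, 0.6]
opening: 0.798
finger_force: 0.0
```

Emit:
{"name": "move_arm", "arguments": {
  "motion": [
    [0,0,-10,0,0,0,0.2],
    [0,0,-35,0,0,0,0.2],
    [0,0,-65,0,0,0,0.2],
    [0,0,-95,0,0,0,0.2],
    [0,0,-110,0,0,0,0.2]
  ]
}}

```text
clock: 7.98
tool_pos: [0.5032, 0.2222, 0.1948]
eef_rot: [0.0, 1.0, 0.001, 0.001]
contact_force: [-0.2, -0.2, 0.8]
opening: 0.799
finger_force: 0.0
```

Emit:
{"name": "move_arm", "arguments": {
  "motion": [
    [10,20,0,0,0,0,0.2],
    [30,50,0,0,0,0,0.2],
    [50,90,0,0,0,0,0.2],
    [60,110,0,0,0,0,0.2],
    [60,110,0,0,0,0,0.2]
  ]
}}

```text
clock: 8.6
tool_pos: [0.4413, 0.3337, 0.1927]
eef_rot: [-0.002, 1.0, 0.0, -0.0]
contact_force: [-0.4, -0.4, 0.7]
opening: 0.801
finger_force: 0.0
```

```bash
python3 - <<'E'
from plant import r,eyes
import cv2,numpy as np
s=r.get_state();print(s["tool_pos"],s["contact_force"],s["opening"])
o=[]
for n,(y,x) in(("scene",(180,310)),("top",(140,340))):
    d=eyes.snapshot(n);np.savez(n+"5.npz",**d)
    o.append(cv2.resize(d["frame"][y:y+130,x:x+100,::-1],None,fx=4,fy=4,interpolation=2))
cv2.imwrite("pics/5.png",np.hstack(o))
E
```

```text
[0.44134162 0.333664   0.19267875] [-0.36341144 -0.35620394  0.67140191] 0.8005882166546903
```

View pics/5.png

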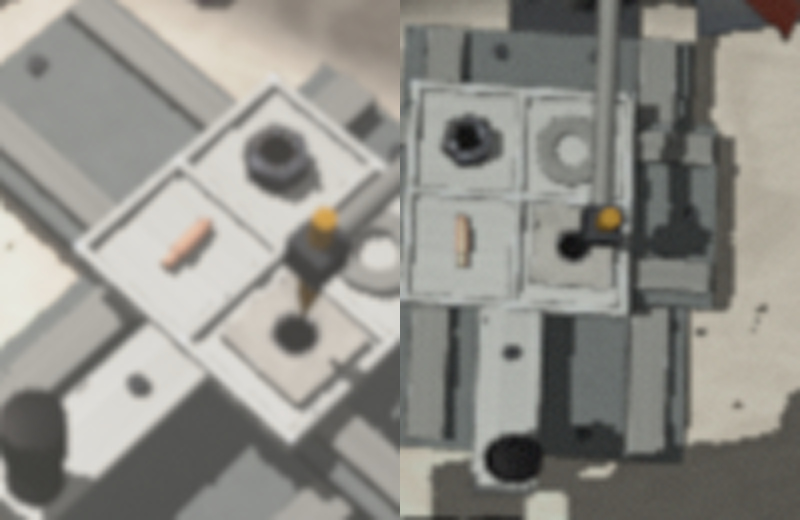

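The washer hasn't moved: its hole is still at (296,334) and (572,246) in the crop. The robot is clear of everything.

```bash
python3 -c "
from plant import finish_job
print(finish_job())"
```

```text
the job is handed in; nothing more can be done
None
```

I paused the hex nut under the pointer for over a second, then slid the square washer under it, let go and handed the job in; by camera each was centred to about 2 mm, but no verdict came back.

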